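Open the dog-proof treat caddy

TASK

Open the treat caddy: press its spring catch down with a fingertip and, while holding it down, push the cover's upright plate along so that the cover slides past the catch, on until the caddy is fully open and the catch springs back up behind the cover. Press and push gently, without pinching the plate; do not lift the caddy or shove it along the counter, and leave the bowl, scoop, jar and brush where they are.

Things in the scene. Friction and masses are not known exactly. Their poses are not given: they have to be found in the camera images.
- caddy: The treat caddy: free-standing slate-grey metal box, 170 (x) by 290 (y) by 100 mm high, about 3.5 kg, not fixed (slides on the counter at 20 to 30 N). Origin: centre of its underside; z up; its own +y axis is the way the cover slides open. Its flat top (deck) is 100 mm above the counter, with a rail 14 mm high along the +x edge.
- cover (a joint): Travel of the steel sliding cover along the caddy's +y, m: 0 shut, 0.085 fully open at its stop. Drags with about 1.5 N and stays where left. Shut, it has about 3 mm of play before the catch's tooth blocks it. A plate 100 (x) by 125 (y) mm, top 8 mm above the deck; a strip (ear) 64 mm long on its -x side meets the tooth.
- push_face (a point): Point on the cover's upright steel plate, on the face to push (it looks to the caddy's -y), in line with the cap and half-way up the plate. Plate: 6 mm thick (y), reaching 18 mm to -x, 62 mm to +x, 15 mm up and 15 mm down from here; its lower edge passes 4 mm above the raised cap. Shut, this point is 8 mm to +y of the cap's centre and 19 mm above its top. Axes as the caddy's.
- catch (a joint): How far the spring catch is pressed down, m: 0 up (locking), 0.009 fully down. Spring: 3 N at the top, 7 N at the bottom. The tooth clears the cover from 0.0065 on. Once the cover has slid 10 mm its ear covers the tooth and keeps the catch at 0.006, so the finger may then run off the cap. Near cover travel 0.077 the ear is past and the catch springs up to 0 behind it.
- cap_top (a point): Centre of the flat top of the catch's black cap, 28 (x) by 60 (y) by 8 mm, near the caddy's -x side; 122 mm above the counter when up, 113 mm fully down (still above the cover's 108 mm). Partly under the upright plate; its part on the plate's -y side is free to press from above. Moves with the catch; axes as the caddy's.
- bowl: Bystander: round red ceramic dog bowl, 140 mm across, 50 mm high. Origin: centre of its underside.
- scoop: Bystander: stainless scoop lying on the counter, about 180 mm long (along its x), cup 54 mm across, 57 mm high. Origin: on the counter, under its middle.
- jar: Bystander: clear plastic treat jar with white flip-top lid, 94 mm across, 148 mm high. Origin: centre of its underside.
- brush: Bystander: black plastic brush, 200 mm long (along its x), 55 mm wide, 34 mm high, bristles down. Origin: on the counter, under its middle.

How it is judged:
By the outcome, as a careful person would: the job done as asked, in the order asked, and still so for the second after the job is handed in, with the robot touching nothing.
It also fails if it takes over 32 s, if anything falls off the work surface, if the arm or the gripper's body presses on something with over 40 N, if the wrist force passes 120 N, or if a joint passes its speed limit or range.

ROBOT

A 7-joint arm with a two-finger parallel gripper is mounted at the origin on the work surface. World frame = base frame: x ahead of the robot, y to its left, z up, the work surface at z = 0. Lengths are in mm, angles in rad, forces in N, time in s.
With the tool pointing down it reaches from about 400 to 925 mm from the base axis. Payload 4.1 kg.
Tool frame: the origin (TCP) lies at the very end of the fingers, on their centre line; the grasp point (between the pads) lies 19 mm behind it (arm.pinch_z is the distance from the TCP to the grasp point, in mm); z points along the fingers, y is the line along which they close (so a half turn about z gives the same grasp; the last joint's range is limited). The gripper opens to 85 mm and grips with 20 to 120 N. Pads are 22 mm wide; open, the fingers measure 114 mm over their backs; the gripper's body (76 mm by 85 mm) begins 54 mm behind the grasp point. The pads swing forward as they close: fully open they stand 13 mm farther back than shut.
Start: joints at [-1.38, 0.398, 0.045, 1.537, -0.019, 1.207, -0.051], TCP at [185.723, 622.94, 205.447] pointing down, gripper open.
Joint ranges: [-2.82, 2.82], [-0.49, 2.23], [-1.37, 1.46], [0, 2.46], [-1.36, 4.5], [0.23, 2], [-2.94, 2.94]. Speed limits (rad/s): [2.57, 2.57, 3.14, 3.14, 3.14, 3.14, 3.14].

INTERFACE

Orientations are given as a unit quaternion [x, y, z, w].
In Python, from cell import arm gives the robot as it stands. The module is installed in compiled form; this text tells all that it offers.
- The arm moves only by the tool servo_tool, never from a script. Its argument "steps" is a list of rows, each a list of 7 numbers: the shift along the world's x, y, z in mm, then the turn, a rotation vector about the world's x, y, z in degrees, then the closure, from -1 (fully open) to 1 (shut). A call has 1 to 10 rows; each row is the pose to reach, as a shift and turn from the pose commanded when the call began; what a row does not reach only later rows make up. A row lasts 1/10 s, in which the tool goes at most 50 mm and 8.59 degrees, less where a joint would pass 70% of its speed; a pose out of reach is approached as far as the arm can. A call with a gripper value outside its range is refused whole. The fingers move at their own pace and stop on an object; "force" is the grip in N (left out, the last holds). Time passes only in rows, so rows that repeat a pose let the fingers close. It gives the time, the measured TCP pose, the force, the opening and the grip force at its end, in the units of the state.
- arm.state(): the state, without advancing time (a new reading comes with each control period).
- arm.snapshot(name): name is "side" or "top" or "wrist"; returns a dict with "img" (480x640x3 uint8, red, green, blue), "camera_matrix" (3x3 intrinsics, pixels), "world_from_camera" (4x4, takes a point from camera to world coordinates). Camera axes: x right, y down, z forward; pixel columns grow to the right and rows downward; lengths in mm; the calibration is good to about 2 mm. A picture is of the moment at which its call begins. There is no depth.
- arm.finish_job(): hands the job in; it is judged then, once.
The state is a dict: "t": time; "joint_pos": joint angles; "joint_vel": joint speeds; "effort": joint torques, N m; "eef_pos": TCP position; "eef_rot": TCP orientation; "contact_force": force on the tool from outside, world axes, zero at the start; "ft_torque": the same for the moment, N m; "gripper_width": finger opening in mm; "gripper_force": force on a finger pad.
Only numpy, scipy, OpenCV 4.12 (cv2) and the standard library are available. Lean on these libraries where they do the work, as an engineer would, in place of code of your own. Each camera call takes 0.05 s, during which the arm holds its last target. There are 200 camera calls.

## Working session

There is one attempt and no reset: what is moved stays moved. The work goes in short steps, Python scripts to look and compute and a tool call to move; the robot and the scene stay as the last step left them, time stands still between calls to the robot, and variables do not carry over. Pictures are saved under pics/ and viewed, at most 10 in all, crops included, and the job is handed in when it is done.

Besides the shell and the picture viewer there is one more tool, called after ">>>" by a JSON object that holds its "fn" and its "kwargs", one argument or row to a line. servo_tool: Moves the arm, as the interface text tells. Its arguments: {"type":"object","properties":{"steps":{"type":"array","items":{"type":"array","items":{"type":"number"}}},"force":{"type":"number"}},"required":["steps"]}

```bash
mkdir -p pics; python3 - <<'E'
from cell import arm
import cv2,numpy as np,pickle
d={}
for n in("top","side"):
    s=arm.snapshot(n);d[n]=s;cv2.imwrite(f"pics/{n}0.png",s["img"][:,:,::-1])
    print(n,np.round(s["camera_matrix"],1).tolist(),np.round(s["world_from_camera"],3).tolist())
pickle.dump(d,open("s0.pkl","wb"))
s=arm.state();print(s["eef_pos"],s["eef_rot"],s["t"],s["contact_force"])
E
```

```text
top [[513.7, 0.0, 317.0], [0.0, 513.7, 243.1], [0.0, 0.0, 1.0]] [[0.011, -0.986, 0.166, 420.895], [-1.0, -0.01, 0.007, 33.206], [-0.005, -0.166, -0.986, 993.113], [0.0, 0.0, 0.0, 1.0]]
side [[493.3, 0.0, 320.4], [0.0, 493.3, 234.7], [0.0, 0.0, 1.0]] [[0.723, -0.509, 0.467, 137.451], [-0.69, -0.55, 0.47, -376.834], [0.017, -0.662, -0.749, 768.981], [0.0, 0.0, 0.0, 1.0]]
[185.51316587 622.31214438 204.44083087] [ 1.44335051e-01  9.89528462e-01 -8.99484519e-04 -7.65565070e-05] 0.1 [-0.01125653  0.24086699 -0.53571538]
```

View pics/top0.png

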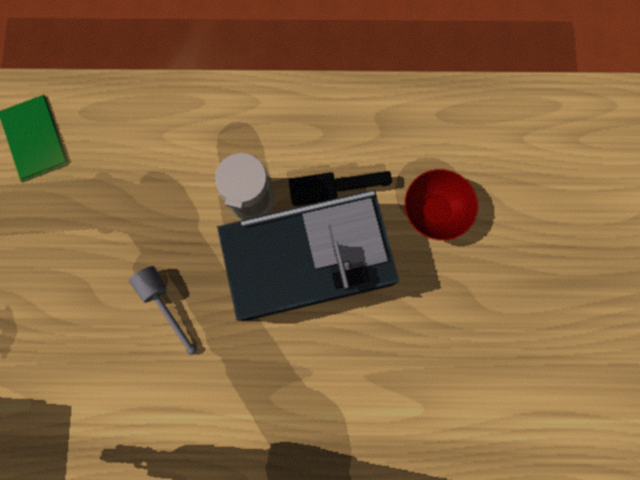

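View pics/side0.png

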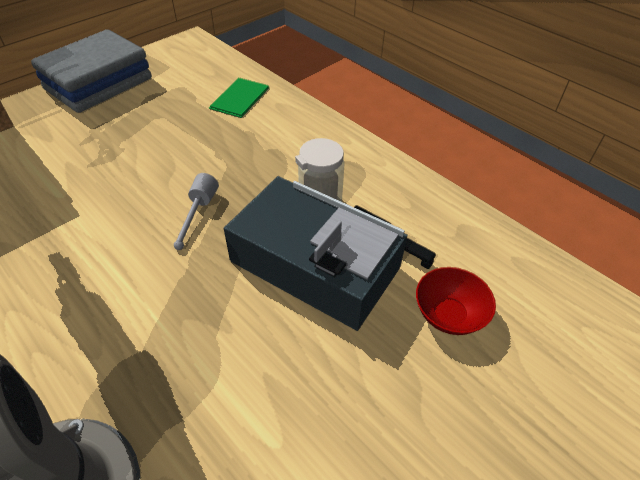

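The top view shows the caddy's deck corners near (219,226), (375,193), (397,283) and (238,320). The cap is at about (352,278) and the plate runs (332,226)–(346,287). The cover opens toward image left, which is about world +y. The side view agrees: cap at (328,262), plate at (328,238).

```bash
cat >h.py <<'E'
import numpy as np,cv2
def ray(s,px):
    K,T=np.array(s["camera_matrix"]),np.array(s["world_from_camera"])
    d=T[:3,:3]@np.linalg.inv(K)@[px[0],px[1],1];return T[:3,3],d/np.linalg.norm(d)
def onz(s,px,z):
    o,d=ray(s,px);return o+d*(z-o[2])/d[2]
E
python3 - <<'E'
import pickle;from h import *
d=pickle.load(open("s0.pkl","rb"))
s=d["top"]
P=[onz(s,p,z) for p,z in(((219,226),100),((375,193),114),((397,283),100),((238,320),100))]
for p in P:print(p.round(1))
u=P[2]-P[3];print("len",np.linalg.norm(u),"yaw",np.degrees(np.arctan2(u[0],-u[1])), "w",np.linalg.norm(P[0]-P[3]))
c=s["img"][210:310,290:410,::-1];c=cv2.resize(c,None,fx=5,fy=5,interpolation=2)
e=d["side"]["img"][200:300,290:410,::-1];e=cv2.resize(e,None,fx=5,fy=5,interpolation=2)
f=lambda i:np.clip(i.astype(float)*1.8,0,255)
cv2.imwrite("pics/c_top.png",f(c));cv2.imwrite("pics/c_side.png",f(e))
E
```

```text
[600.6 213.5 100. ]
[659.8 -62.2 114. ]
[ 502.5 -100.6  100. ]
[436.  173.8 100. ]
len 282.36443708144634 yaw 13.624118323478706 w 169.3537663470587[ WARN:0@0.017] global loadsave.cpp:1063 imwrite_ Unsupported depth image for selected encoder is fallbacked to CV_8U.
```

View pics/c_top.png

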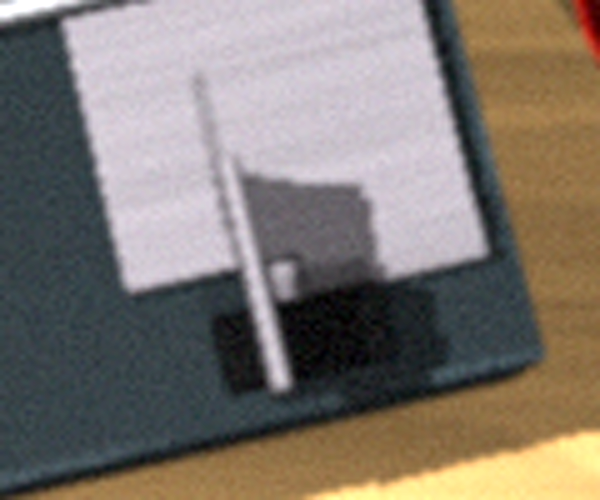

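View pics/c_side.png

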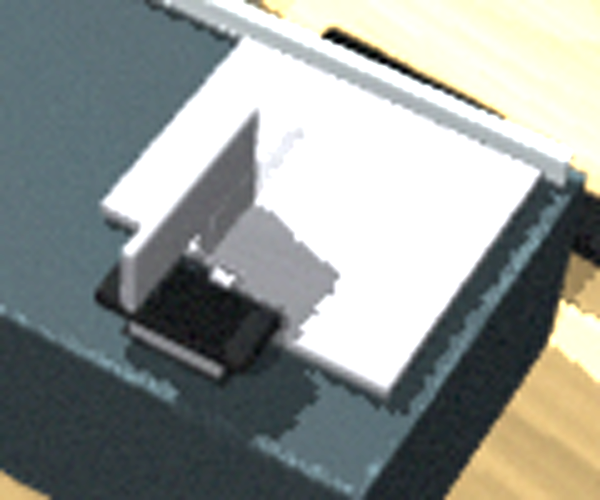

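The top crop shows the cap's +y end at crop (213,315)–(230,392) and the plate's −x top end at (268,390)/(292,388). The side crop shows the cap corners at (97,297), (283,318) and (228,370), with the plate's top −x end near (125,248). I'll check these against both views.

```bash
python3 - <<'E'
import pickle;from h import *
d=pickle.load(open("s0.pkl","rb"));T,S=d["top"],d["side"]
t=lambda u,v:(290+u/5-.4,210+v/5-.4); q=lambda u,v:(290+u/5-.4,200+v/5-.4)
for n,s,p,z in(("cap +x+y T",T,t(213,315),122),("cap -x+y T",T,t(230,392),122),("cap -x+y S",S,q(97,297),122),("cap +x-y S",S,q(283,318),122),("cap -x-y S",S,q(230,367),122),
 ("plate -x top +y T",T,t(268,390),156),("plate -x top -y T",T,t(292,388),156),("plate top -x+y S",S,q(120,243),156),("plate top -x-y S",S,q(135,252),156),("plate +x top S",S,q(258,110),156),("plate +x topT",T,t(196,75),156),("plate bottom -x -y S",S,q(133,308),126),
 ("cover -x-y T",T,t(490,252),108),("cover -x-y S",S,q(388,388),108),("cover +x-y S",S,q(540,172),108),("cover -x+y T",T,t(128,292),108)):
    print(n,onz(s,p,z).round(1))
E
```

```text
cap +x+y T [517.1  12.7 122. ]
cap -x+y T [491.    6.8 122. ]
cap -x+y S [488.7   2.9 122. ]
cap +x-y S [528.  -45.9 122. ]
cap -x-y S [500.7 -48.3 122. ]
plate -x top +y T [489.   -4.5 156. ]
plate -x top -y T [489.7 -12.4 156. ]
plate top -x+y S [490.9  -5.8 156. ]
plate top -x-y S [491.8 -11.8 156. ]
plate +x top S [565.5   5.3 156. ]
plate +x topT [593.5  19.6 156. ]
plate bottom -x -y S [492.1 -11.  126. ]
cover -x-y T [541.6 -83.7 108. ]
cover -x-y S [541.  -83.3 108. ]
cover +x-y S [651.9 -55.1 108. ]
cover -x+y T [526.4  41.9 108. ]
```

>>> {"fn": "servo_tool", "kwargs": {
  "steps": [
    [22, -44, 0, 0, 0, -6, 1],
    [44, -88, 0, 0, 0, -12, 1],
    [66, -132, 0, 0, 0, -18, 1],
    [88, -176, 0, 0, 0, -24, 1],
    [110, -220, 0, 0, 0, -30, 1],
    [132, -264, 0, 0, 0, -36, 1],
    [154, -308, 0, 0, 0, -42, 1],
    [176, -352, 0, 0, 0, -48, 1],
    [198, -396, 0, 0, 0, -54, 1],
    [220, -440, 0, 0, 0, -60, 1]
  ],
  "force": 20
}}

```text
t: 1.1
eef_pos: [406.0, 181.0, 205.4]
eef_rot: [0.621, 0.784, 0.0, -0.0]
contact_force: [0.7, 0.0, 0.1]
gripper_width: 0.1
gripper_force: 0.0
```

>>> {"fn": "servo_tool", "kwargs": {
  "steps": [
    [21, -42, 0, 0, 0, 0, 1],
    [42, -84, 0, 0, 0, 0, 1],
    [64, -126, 0, 0, 0, 0, 1],
    [85, -168, 0, 0, 0, 0, 1],
    [106, -209, 0, 0, 0, 0, 1],
    [106, -209, -15, 0, 0, 0, 1],
    [106, -209, -30, 0, 0, 0, 1],
    [106, -209, -30, 0, 0, 0, 1]
  ]
}}

```text
t: 1.9
eef_pos: [509.8, -26.4, 173.4]
eef_rot: [0.62, 0.784, -0.002, -0.002]
contact_force: [0.9, 0.2, 0.4]
gripper_width: -0.2
gripper_force: 0.0
```

```bash
python3 - <<'E'
from cell import arm
import cv2,numpy as np,pickle
from scipy.spatial.transform import Rotation as R
d={n:arm.snapshot(n) for n in("wrist","side")}
pickle.dump(d,open("s1.pkl","wb"))
f=lambda i:np.clip(i.astype(float)*1.6,0,255).astype(np.uint8)
w=cv2.resize(d["wrist"]["img"],(400,300));s=cv2.resize(d["side"]["img"][140:320,250:490],(400,300))
cv2.imwrite("pics/n1.png",f(np.hstack([w,s])[:,:,::-1]))
s=arm.state();print(s["eef_pos"],R.from_quat(s["eef_rot"]).as_matrix().round(3).tolist(),s["contact_force"])
E
```

```text
[511.43595821 -25.90090841 175.34118964] [[-0.232, 0.973, -0.001], [0.973, 0.232, -0.0], [-0.0, -0.001, -1.0]] [-0.4298471  -0.67721046  0.36781053]
```

View pics/n1.png

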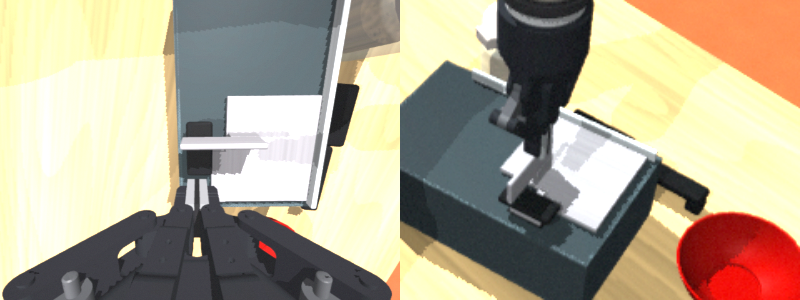

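The wrist view shows the fingertips centred at column ~198, in line with the cap (columns 187–212, +y end at row 122). The plate's top edge is at rows 138–150 and the caddy edges are upright, so the yaw is right. I'll cast these rays to check the gap.

```bash
python3 - <<'E'
import pickle;from h import *
s=pickle.load(open("s1.pkl","rb"))["wrist"]
g=s["img"].astype(int).sum(2)
print("col rows 180..300 @c=305,400:");print(g[180:320:2,306].tolist());print(g[180:320:2,400].tolist())
print("row 206, cols 280..350",g[206,280:360:2].tolist())
ex=np.array([.973,.23,0]);ey=np.array([-.23,.973,0]);o=np.array([511.4,-25.9,0])
for n,p,z in(("cap+y-x",(374/2*1.6,122*1.6),122),("cap+y+x",(212*1.6,122*1.6),122),("plate top near",(210*1.6,149*1.6),156),("plate top far",(210*1.6,138*1.6),156),("plate -x",(181*1.6,149*1.6),156)):
    w=onz(s,p,z);print(n,w.round(1),"rel tcp x,y",((w-o)@ex).round(1),((w-o)@ey).round(1))
E
```

```text
col rows 180..300 @c=305,400:
[233, 233, 230, 233, 231, 233, 228, 194, 111, 121, 121, 117, 118, 117, 122, 117, 118, 119, 121, 150, 388, 404, 405, 411, 414, 489, 583, 566, 516, 399, 141, 86, 82, 74, 84, 80, 84, 87, 83, 81, 83, 86, 77, 82, 108, 116, 115, 111, 111, 102, 113, 136, 143, 310, 418, 416, 417, 417, 417, 417, 414, 416, 417, 419, 417, 417, 417, 420, 417, 417]
[554, 559, 556, 559, 554, 556, 559, 555, 554, 557, 553, 551, 554, 554, 553, 548, 426, 398, 395, 421, 406, 407, 403, 415, 421, 565, 575, 544, 488, 337, 364, 490, 532, 539, 542, 543, 539, 542, 541, 539, 541, 538, 537, 535, 535, 530, 531, 528, 531, 527, 527, 523, 522, 521, 518, 522, 521, 517, 519, 520, 518, 520, 520, 519, 519, 518, 515, 517, 517, 522]
row 206, cols 280..350 [342, 336, 285, 324, 309, 234, 228, 230, 224, 123, 111, 112, 122, 117, 119, 116, 125, 118, 118, 118, 124, 118, 121, 119, 125, 120, 121, 122, 118, 106, 173, 200, 201, 198, 201, 201, 199, 199, 193, 129]
cap+y-x [491.2   8.7 122. ] rel tcp x,y -11.7 38.3
cap+y+x [516.1  14.6 122. ] rel tcp x,y 13.9 38.3
plate top near [517.   -4.5 156. ] rel tcp x,y 10.4 19.6
plate top far [514.5   5.4 156. ] rel tcp x,y 10.2 29.7
plate -x [491.7 -10.5 156. ] rel tcp x,y -15.6 19.5
```

Gap is consistent: the face is 16–20 mm ahead of the TCP and the fingers are 11 mm half-width. Descending.

>>> {"fn": "servo_tool", "kwargs": {
  "steps": [
    [0, 0, -20, 0, 0, 0, 1],
    [0, 0, -38, 0, 0, 0, 1],
    [0, 0, -46, 0, 0, 0, 1],
    [0, 0, -50, 0, 0, 0, 1],
    [0, 0, -53, 0, 0, 0, 1],
    [0, 0, -55, 0, 0, 0, 1],
    [0, 0, -57, 0, 0, 0, 1],
    [0, 0, -57, 0, 0, 0, 1]
  ]
}}

```text
t: 2.8
eef_pos: [511.8, -26.0, 118.6]
eef_rot: [0.62, 0.785, 0.0, 0.0]
contact_force: [-0.3, -0.0, -0.4]
gripper_width: -0.1
gripper_force: 0.0
```

```bash
python3 - <<'E'
from cell import arm
import cv2,numpy as np,pickle
d={n:arm.snapshot(n) for n in("wrist","side")}
f=lambda i:np.clip(i.astype(float)*1.6,0,255).astype(np.uint8)
w=cv2.resize(d["wrist"]["img"][150:390,160:480],(400,300));s=cv2.resize(d["side"]["img"][200:290,280:400],(400,300))
cv2.imwrite("pics/n2.png",f(np.hstack([w,s])[:,:,::-1]))
s=arm.state();print(s["t"],s["eef_pos"],s["contact_force"])
E
```

```text
2.9 [511.89106329 -26.076068   118.66554172] [0.88738542 0.1082282  0.0793186 ]
```

View pics/n2.png

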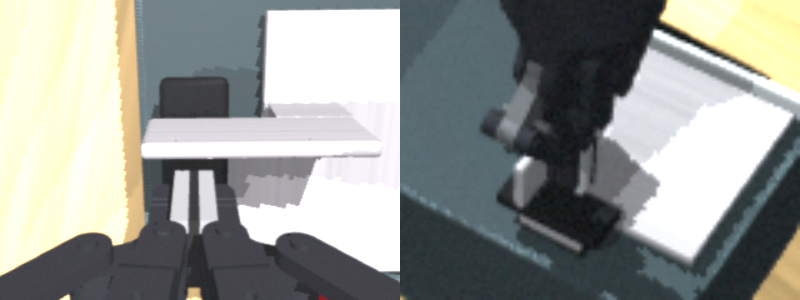

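The fingers are over the cap's free part, just behind the plate, but there is no contact force yet. I'll go on down slowly.

>>> {"fn": "servo_tool", "kwargs": {
  "steps": [
    [0, 0, -1, 0, 0, 0, 1],
    [0, 0, -2, 0, 0, 0, 1],
    [0, 0, -2, 0, 0, 0, 1]
  ]
}}

```text
t: 3.2
eef_pos: [511.6, -26.0, 116.3]
eef_rot: [0.62, 0.785, -0.0, -0.0]
contact_force: [0.3, -0.5, -0.7]
gripper_width: 0.1
gripper_force: 0.0
```

>>> {"fn": "servo_tool", "kwargs": {
  "steps": [
    [0, 0, -1, 0, 0, 0, 1],
    [0, 0, -2, 0, 0, 0, 1],
    [0, 0, -2, 0, 0, 0, 1]
  ]
}}

```text
t: 3.5
eef_pos: [511.6, -26.0, 114.2]
eef_rot: [0.62, 0.785, -0.0, -0.0]
contact_force: [0.2, 0.6, -0.8]
gripper_width: 0.1
gripper_force: 0.0
```

```bash
python3 - <<'E'
from cell import arm
import cv2,numpy as np,pickle
d={n:arm.snapshot(n) for n in("wrist","side")}
f=lambda i:np.clip(i.astype(float)*2.2,0,255).astype(np.uint8)
w=cv2.resize(d["wrist"]["img"][200:360,220:420],(400,320),interpolation=2);s=cv2.resize(d["side"]["img"][220:284,300:380],(400,320),interpolation=2)
cv2.imwrite("pics/n3.png",f(np.hstack([w,s])[:,:,::-1]))
s=arm.state();print(s["t"],s["eef_pos"],s["contact_force"],s["ft_torque"],s["effort"])
E
```

```text
3.6 [511.69991788 -26.0767704  114.39810401] [-0.06354349  1.15280181 -0.27118689] [-0.03778643  0.01249361 -0.01021636] [-2.81757260e-03 -3.12772036e+01  5.08711338e+00 -2.13184941e+01
  8.90739873e-03  3.05967995e-03  4.18401469e-04]
```

View pics/n3.png

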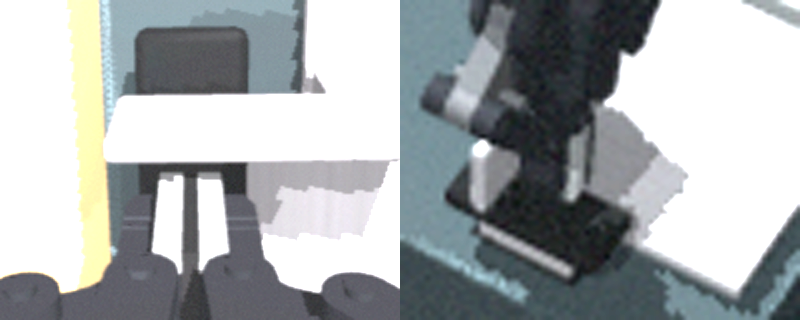

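The fingertip stands over the cap behind the plate. It seems to be just short of touching, so I'll keep lowering in small steps.

>>> {"fn": "servo_tool", "kwargs": {
  "steps": [
    [0, 0, -1, 0, 0, 0, 1],
    [0, 0, -2, 0, 0, 0, 1],
    [0, 0, -2, 0, 0, 0, 1]
  ]
}}

```text
t: 3.9
eef_pos: [511.6, -26.1, 112.3]
eef_rot: [0.62, 0.785, -0.0, -0.0]
contact_force: [-1.1, -0.2, 0.1]
gripper_width: -0.1
gripper_force: 0.0
```

```bash
python3 - <<'E'
from cell import arm
import pickle,numpy as np
a=pickle.load(open("s0.pkl","rb"))["side"]["img"].astype(int).sum(2)
s=arm.snapshot("side")["img"].astype(int).sum(2)
for c in(313,320,326,332):
    print(c);print(a[252:282,c].tolist());print(s[252:282,c].tolist())
x=arm.state();print(x["t"],x["eef_pos"],x["contact_force"])
E
```

```text
313
[148, 104, 86, 96, 93, 97, 98, 90, 79, 51, 70, 165, 182, 184, 180, 188, 181, 183, 182, 185, 180, 248, 221, 130, 95, 91, 88, 91, 89, 98]
[155, 109, 91, 93, 109, 101, 109, 98, 85, 65, 70, 178, 197, 195, 191, 200, 198, 198, 194, 192, 194, 261, 244, 143, 102, 101, 100, 96, 96, 95]
320
[174, 176, 169, 177, 171, 152, 81, 58, 39, 50, 36, 60, 47, 46, 164, 226, 200, 94, 90, 96, 97, 108, 101, 170, 250, 240, 166, 103, 85, 84]
[185, 183, 179, 182, 182, 157, 97, 54, 49, 51, 37, 49, 46, 51, 179, 239, 213, 102, 92, 100, 109, 109, 112, 175, 264, 253, 181, 109, 99, 102]
326
[66, 47, 29, 50, 30, 27, 45, 49, 37, 33, 40, 38, 43, 55, 44, 50, 44, 161, 225, 199, 91, 80, 97, 108, 100, 100, 90, 103, 108, 106]
[71, 69, 60, 73, 67, 52, 57, 37, 46, 40, 35, 51, 51, 37, 50, 50, 43, 175, 240, 211, 102, 82, 108, 109, 100, 106, 112, 110, 114, 112]
332
[254, 214, 266, 296, 138, 40, 47, 29, 49, 40, 43, 52, 34, 52, 46, 34, 39, 49, 54, 41, 171, 224, 197, 87, 80, 88, 94, 99, 95, 96]
[61, 74, 59, 57, 61, 77, 98, 156, 124, 61, 52, 39, 58, 32, 41, 42, 43, 58, 45, 48, 178, 236, 217, 100, 84, 106, 111, 110, 112, 107]
3.95 [511.64711826 -26.07229255 112.35767162] [-0.29025661  0.28577903  0.27156878]
```

The cap has not moved, so the fingertip is still above it (the reported TCP appears to be below the true tip). I'll continue down in small steps until contact.

>>> {"fn": "servo_tool", "kwargs": {
  "steps": [
    [0, 0, -1, 0, 0, 0, 1],
    [0, 0, -2, 0, 0, 0, 1],
    [0, 0, -2, 0, 0, 0, 1]
  ]
}}

```text
t: 4.25
eef_pos: [511.6, -26.1, 110.3]
eef_rot: [0.62, 0.785, -0.0, -0.0]
contact_force: [-0.9, 0.8, 0.6]
gripper_width: 0.1
gripper_force: 0.0
```

>>> {"fn": "servo_tool", "kwargs": {
  "steps": [
    [0, 0, -1, 0, 0, 0, 1],
    [0, 0, -2, 0, 0, 0, 1],
    [0, 0, -2, 0, 0, 0, 1]
  ]
}}

```text
t: 4.55
eef_pos: [511.6, -26.1, 108.3]
eef_rot: [0.62, 0.785, -0.0, -0.0]
contact_force: [0.2, 0.1, 0.1]
gripper_width: -0.3
gripper_force: 0.0
```

```bash
python3 - <<'E'
from cell import arm
import pickle,numpy as np
from h import *
a=pickle.load(open("s0.pkl","rb"))["side"]["img"].astype(int).sum(2)
S=arm.snapshot("side");s=S["img"].astype(int).sum(2)
for c in(320,326,):
    print(a[262:282,c].tolist());print(s[262:282,c].tolist())
x=arm.state();print(x["t"],x["eef_pos"],x["contact_force"])
T,K=np.array(S["world_from_camera"]),np.array(S["camera_matrix"])
for z in (108,115,122,130):
  for off in((-11),0,11):
    p=np.array([511.7,-26,z])+off*np.array([-.23,.973,0]);p[:2]-=14.5*np.array([.973,.23])
    v=K@(T[:3,:3].T@(p-T[:3,3]));print(z,off,(v[:2]/v[2]).round(1))
cv2.imwrite("pics/n4.png",np.clip(cv2.resize(S["img"][220:284,300:380],(800,600)).astype(float)*3,0,255).astype(np.uint8)[:,:,::-1])
E
```

```text
[36, 60, 47, 46, 164, 226, 200, 94, 90, 96, 97, 108, 101, 170, 250, 240, 166, 103, 85, 84]
[56, 66, 58, 39, 175, 241, 219, 89, 103, 110, 109, 106, 113, 176, 260, 255, 178, 121, 98, 102]
[40, 38, 43, 55, 44, 50, 44, 161, 225, 199, 91, 80, 97, 108, 100, 100, 90, 103, 108, 106]
[40, 48, 52, 58, 55, 56, 41, 176, 237, 212, 100, 85, 101, 109, 106, 105, 108, 111, 110, 110]
4.6 [511.65065305 -26.08843763 108.35702316] [0.41467152 0.65841056 0.00669856]
108 -11 [331.5 275.3]
108 0 [326.  272.4]
108 11 [320.5 269.5]
115 -11 [331.7 272.8]
115 0 [326.1 269.9]
115 11 [320.5 266.9]
122 -11 [331.8 270.2]
122 0 [326.2 267.3]
122 11 [320.6 264.4]
130 -11 [332.  267.3]
130 0 [326.3 264.3]
130 11 [320.7 261.4]
```

View pics/n4.png

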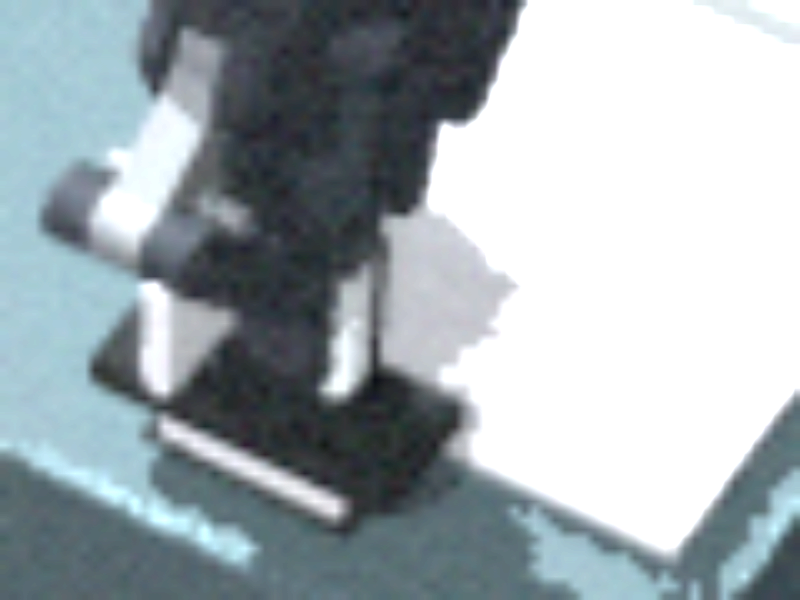

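```bash
python3 - <<'E'
from cell import arm
import pickle,numpy as np
from h import *
S=pickle.load(open("s1.pkl","rb"))["side"]
for px in((334,261.6),(337,260),(332,262)):
  print([onz(S,px,z).round(0).tolist() for z in(108,115,122,130)])
W=arm.snapshot("wrist");print(np.array(W["world_from_camera"]).round(2).tolist())
print(arm.pinch_z)
g=W["img"];cv2.imwrite("pics/n5.png",np.clip(cv2.resize(g[200:360,220:420],(800,600),interpolation=2).astype(float)*3,0,255).astype(np.uint8)[:,:,::-1])
E
```

```text
[[524.0, -22.0, 108.0], [520.0, -26.0, 115.0], [516.0, -30.0, 122.0], [511.0, -34.0, 130.0]]
[[530.0, -23.0, 108.0], [526.0, -27.0, 115.0], [522.0, -31.0, 122.0], [517.0, -35.0, 130.0]]
[[521.0, -20.0, 108.0], [517.0, -24.0, 115.0], [512.0, -28.0, 122.0], [508.0, -32.0, 130.0]]
[[0.97, 0.22, 0.07, 494.7], [0.23, -0.93, -0.28, 46.43], [-0.0, 0.29, -0.96, 276.3], [0.0, 0.0, 0.0, 1.0]]
18.700000000000003
```

View pics/n5.png

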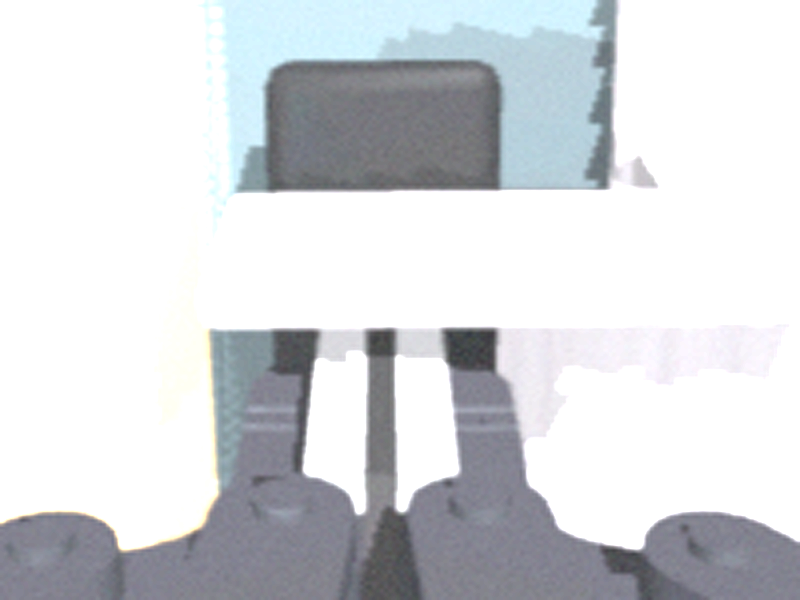

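The wrist view shows the pads over the cap and tucked close behind the plate. In the side view the pad end is at about (334,262), which puts the tip about 125–130 mm up, so it is just above the cap. I'll keep going down while watching the force.

>>> {"fn": "servo_tool", "kwargs": {
  "steps": [
    [0, 0, -1, 0, 0, 0, 1],
    [0, 0, -2, 0, 0, 0, 1],
    [0, 0, -2, 0, 0, 0, 1]
  ]
}}

```text
t: 4.95
eef_pos: [511.6, -26.1, 106.3]
eef_rot: [0.62, 0.785, -0.0, -0.0]
contact_force: [0.4, -1.1, 0.7]
gripper_width: -0.2
gripper_force: 0.0
```

>>> {"fn": "servo_tool", "kwargs": {
  "steps": [
    [0, 0, -1, 0, 0, 0, 1],
    [0, 0, -2, 0, 0, 0, 1],
    [0, 0, -2, 0, 0, 0, 1]
  ]
}}

```text
t: 5.25
eef_pos: [511.6, -26.1, 104.3]
eef_rot: [0.62, 0.785, -0.0, -0.0]
contact_force: [-0.1, 0.5, 0.3]
gripper_width: 0.1
gripper_force: 0.0
```

>>> {"fn": "servo_tool", "kwargs": {
  "steps": [
    [0, 0, -1, 0, 0, 0, 1],
    [0, 0, -2, 0, 0, 0, 1],
    [0, 0, -2, 0, 0, 0, 1]
  ]
}}

```text
t: 5.55
eef_pos: [511.6, -26.0, 102.3]
eef_rot: [0.62, 0.785, -0.0, -0.0]
contact_force: [0.3, -0.0, 0.1]
gripper_width: -0.1
gripper_force: 0.0
```

```bash
python3 - <<'E'
from cell import arm
import pickle,numpy as np
from h import *
a=pickle.load(open("s0.pkl","rb"))["side"]["img"].astype(int).sum(2)
S=arm.snapshot("side");s=S["img"].astype(int).sum(2)
for c in(320,326,):
    print(a[262:282,c].tolist());print(s[262:282,c].tolist())
x=arm.state();print(x["t"],x["eef_pos"],x["contact_force"])
cv2.imwrite("pics/n6.png",np.clip(cv2.resize(S["img"][220:284,300:380],(640,512)).astype(float)*3,0,255).astype(np.uint8)[:,:,::-1])
E
```

```text
[36, 60, 47, 46, 164, 226, 200, 94, 90, 96, 97, 108, 101, 170, 250, 240, 166, 103, 85, 84]
[37, 44, 63, 48, 175, 236, 215, 97, 95, 105, 111, 108, 110, 183, 268, 264, 185, 113, 102, 98]
[40, 38, 43, 55, 44, 50, 44, 161, 225, 199, 91, 80, 97, 108, 100, 100, 90, 103, 108, 106]
[39, 45, 51, 53, 54, 47, 47, 174, 236, 213, 98, 91, 109, 109, 110, 116, 111, 113, 109, 116]
5.6 [511.65622562 -26.04280038 102.36029439] [ 0.72959144 -0.09887037 -0.42394982]
```

View pics/n6.png

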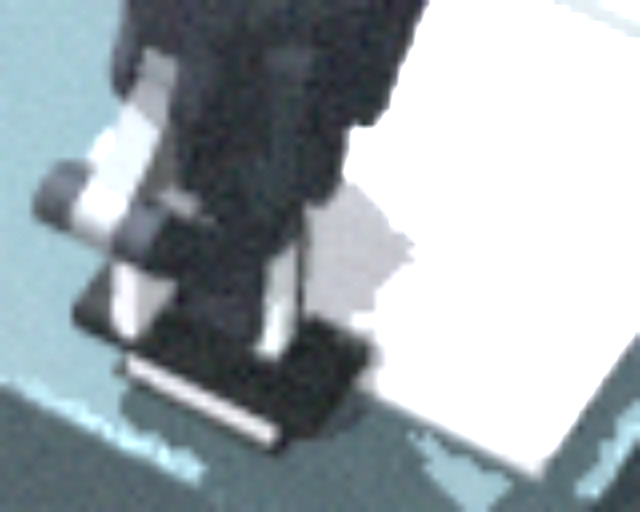

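The pad end is now at about (334,264.6), only a few mm above the cap, and the cap is unmoved. From here on I'll use force and numeric checks only.

>>> {"fn": "servo_tool", "kwargs": {
  "steps": [
    [0, 0, -1, 0, 0, 0, 1],
    [0, 0, -2, 0, 0, 0, 1],
    [0, 0, -2, 0, 0, 0, 1]
  ]
}}

```text
t: 5.9
eef_pos: [511.6, -26.0, 100.3]
eef_rot: [0.62, 0.785, -0.0, -0.0]
contact_force: [0.5, -0.4, -0.1]
gripper_width: 0.1
gripper_force: 0.0
```

>>> {"fn": "servo_tool", "kwargs": {
  "steps": [
    [0, 0, -1, 0, 0, 0, 1],
    [0, 0, -2, 0, 0, 0, 1],
    [0, 0, -2, 0, 0, 0, 1]
  ]
}}

```text
t: 6.2
eef_pos: [511.6, -26.0, 98.3]
eef_rot: [0.62, 0.785, -0.0, -0.0]
contact_force: [-0.4, -0.1, -0.3]
gripper_width: -0.1
gripper_force: 0.0
```

```bash
cat > chk.py <<'E'
from cell import arm
import pickle,numpy as np
a=pickle.load(open("s0.pkl","rb"))["side"]["img"].astype(int).sum(2)
S=arm.snapshot("side");s=S["img"].astype(int).sum(2)
for c in(320,326):print(a[262:274,c].tolist(),s[262:274,c].tolist())
print("tip",[s[254:276,c].tolist() for c in(333,334)])
x=arm.state();print(x["t"],x["eef_pos"].round(1),x["contact_force"].round(1),x["effort"].round(2))
E
python3 chk.py
```

```text
[36, 60, 47, 46, 164, 226, 200, 94, 90, 96, 97, 108] [42, 59, 56, 37, 175, 244, 215, 103, 101, 108, 106, 102]
[40, 38, 43, 55, 44, 50, 44, 161, 225, 199, 91, 80] [46, 39, 44, 52, 57, 49, 45, 177, 242, 216, 103, 77]
tip [[120, 119, 157, 163, 167, 253, 226, 257, 267, 265, 264, 265, 116, 46, 40, 46, 54, 63, 88, 227, 244, 144], [180, 200, 195, 199, 197, 251, 265, 265, 262, 260, 261, 214, 87, 52, 44, 46, 54, 60, 45, 133, 145, 83]]
6.25 [511.6 -26.1  98.4] [-0.3 -0.6  0.5] [-0.000e+00 -3.210e+01  5.370e+00 -2.069e+01  1.000e-02  0.000e+00
  0.000e+00]
```

```bash
python3 - <<'E'
import pickle,numpy as np
S=pickle.load(open("s0.pkl","rb"))["side"];T,K=np.array(S["world_from_camera"]),np.array(S["camera_matrix"])
ex=np.array([.973,.23,0]);ey=np.array([-.23,.973,0])
for z in(98,105,113,122,126):
  for a in(-9,0,9):
    p=np.array([511.6,-26,z])+a*ex-11*ey
    v=K@(T[:3,:3].T@(p-T[:3,3]));print(z,a,(v[:2]/v[2]).round(1),end=' ')
  print()
E
```

```text
98 -9 [333.  276.7] 98 0 [335.8 273.2] 98 9 [338.6 269.7] 
105 -9 [333.2 274.3] 105 0 [336.  270.7] 105 9 [338.8 267.2] 
113 -9 [333.3 271.4] 113 0 [336.2 267.8] 113 9 [339.  264.3] 
122 -9 [333.5 268.1] 122 0 [336.4 264.5] 122 9 [339.2 261. ] 
126 -9 [333.6 266.6] 126 0 [336.5 263. ] 126 9 [339.3 259.5]
```

```bash
python3 - <<'E'
import pickle,numpy as np
from cell import arm
from h import *
W=arm.snapshot("wrist");K=np.array(W["camera_matrix"]);print(K[0,0]);C=np.array(W["world_from_camera"]);print(C[:3,3])
W1=pickle.load(open("s1.pkl","rb"))["wrist"];print(np.array(W1["world_from_camera"])[:3,3])
T=C.copy();T[2,3]+=118.66-98.4;s2=dict(camera_matrix=K,world_from_camera=T)
l,r=(160+143/1.25,150+155/1.25),(160+382/1.25,150+153/1.25)
for z in(156,146,136,126):print("plate width",z,np.linalg.norm(onz(s2,l,z)-onz(s2,r,z)))
# current plate & cap
g=W["img"].astype(int).sum(2)
print("cap row",[ (r,g[r,270:370:2].tolist()) for r in(225,)])
for r in range(225,300,6):print(r,g[r,[285,315,340,400,420]].tolist())
cv2.imwrite("pics/w.png",W["img"][:,:,::-1])
E
```

```text
344.3336383072596
[494.6991987   46.42745702 266.29681626]
[493.67359225  46.25495401 341.32072267]
plate width 156 77.93800759671167
plate width 146 83.90766968150369
plate width 136 89.87733176629571
plate width 126 95.84699385108773
cap row [(225, [254, 244, 241, 241, 233, 236, 240, 232, 126, 113, 122, 124, 120, 127, 126, 130, 123, 130, 139, 132, 133, 141, 139, 139, 141, 142, 145, 147, 147, 147, 150, 147, 156, 152, 152, 152, 140, 115, 177, 205, 207, 212, 207, 207, 209, 208, 208, 209, 206, 208])]
225 [175, 144, 152, 571, 564]
231 [103, 126, 122, 567, 562]
237 [112, 124, 124, 564, 562]
243 [107, 121, 124, 554, 475]
249 [109, 125, 122, 416, 415]
255 [111, 106, 103, 416, 414]
261 [416, 413, 410, 417, 420]
267 [417, 421, 416, 422, 424]
273 [413, 414, 417, 424, 425]
279 [431, 432, 434, 434, 430]
285 [524, 546, 557, 579, 594]
291 [586, 580, 580, 570, 568]
297 [432, 413, 397, 298, 287]
```

```bash
python3 - <<'E'
import pickle,numpy as np
from h import *
W=pickle.load(open("s1.pkl","rb"))["wrist"]
g=W["img"].astype(int).sum(2)
print(g[270:310:2,309].tolist(),g[270:310:2,325].tolist())
o=np.array([511.4,-25.9,175.3]);ex=np.array([.973,.23,0]);ey=np.array([-.23,.973,0])
for dz in(-10,0,10,20,30):
  for r in (282,288):
    p=onz(W,(316,r),o[2]+dz)-o;print(dz,r,(p@ex).round(1),(p@ey).round(1),end=' ; ')
  print()
E
```

```text
[114, 113, 108, 113, 111, 113, 140, 141, 311, 417, 416, 418, 417, 416, 415, 419, 417, 415, 411, 411] [113, 110, 116, 107, 104, 109, 145, 142, 310, 418, 417, 420, 417, 418, 416, 417, 417, 420, 415, 417]
-10 282 -0.7 -2.9 ; -10 288 -0.7 -6.5 ; 
0 282 -0.7 1.5 ; 0 288 -0.7 -1.9 ; 
10 282 -0.7 5.9 ; 10 288 -0.7 2.6 ; 
20 282 -0.7 10.2 ; 20 288 -0.7 7.2 ; 
30 282 -0.7 14.6 ; 30 288 -0.7 11.8 ;
```

Both views put the true fingertip about 22–28 mm behind the reported TCP, so contact should come at a reading of about 97. I'll proceed in small steps.

>>> {"fn": "servo_tool", "kwargs": {
  "steps": [
    [0, 0, -1, 0, 0, 0, 1],
    [0, 0, -2, 0, 0, 0, 1],
    [0, 0, -2, 0, 0, 0, 1]
  ]
}}

```text
t: 6.6
eef_pos: [511.6, -26.1, 96.3]
eef_rot: [0.62, 0.785, -0.0, -0.0]
contact_force: [-0.1, 0.8, -0.3]
gripper_width: 0.1
gripper_force: 0.0
```

>>> {"fn": "servo_tool", "kwargs": {
  "steps": [
    [0, 0, -1, 0, 0, 0, 1],
    [0, 0, -2, 0, 0, 0, 1],
    [0, 0, -2, 0, 0, 0, 1]
  ]
}}

```text
t: 6.9
eef_pos: [511.8, -26.1, 94.6]
eef_rot: [0.62, 0.785, 0.0, 0.0]
contact_force: [-2.1, 0.4, 3.6]
gripper_width: 0.2
gripper_force: 1.7
```

Contact at last: 3.6 N at a reading of 94.6. Now pressing down.

>>> {"fn": "servo_tool", "kwargs": {
  "steps": [
    [0, 0, -1, 0, 0, 0, 1],
    [0, 0, -2, 0, 0, 0, 1],
    [0, 0, -3, 0, 0, 0, 1],
    [0, 0, -4, 0, 0, 0, 1],
    [0, 0, -4, 0, 0, 0, 1]
  ]
}}

```text
t: 7.4
eef_pos: [511.8, -26.1, 90.5]
eef_rot: [0.62, 0.785, 0.0, 0.0]
contact_force: [-1.1, -0.1, 5.3]
gripper_width: -0.3
gripper_force: 2.6
```

```bash
python3 chk.py
```

```text
[36, 60, 47, 46, 164, 226, 200, 94, 90, 96, 97, 108] [79, 92, 84, 87, 66, 61, 128, 81, 93, 105, 103, 108]
[40, 38, 43, 55, 44, 50, 44, 161, 225, 199, 91, 80] [77, 62, 83, 62, 43, 55, 63, 55, 43, 82, 63, 90]
tip [[59, 66, 59, 115, 161, 163, 165, 171, 249, 266, 267, 267, 266, 264, 224, 97, 49, 41, 50, 57, 38, 89], [47, 34, 89, 180, 202, 200, 201, 203, 195, 254, 261, 263, 263, 261, 181, 78, 56, 41, 52, 53, 50, 51]]
7.45 [511.7 -26.1  90.5] [-2.   0.2  5.2] [ -0.12 -30.54   4.96 -19.57  -0.12  -0.54  -0.  ]
```

>>> {"fn": "servo_tool", "kwargs": {
  "steps": [
    [0, 0, -1, 0, 0, 0, 1],
    [0, 0, -2, 0, 0, 0, 1],
    [0, 0, -3, 0, 0, 0, 1],
    [0, 0, -3, 0, 0, 0, 1]
  ]
}}

```text
t: 7.85
eef_pos: [511.8, -26.1, 87.6]
eef_rot: [0.62, 0.785, 0.0, 0.0]
contact_force: [-1.5, 0.4, 6.7]
gripper_width: 0.1
gripper_force: 3.2
```

>>> {"fn": "servo_tool", "kwargs": {
  "steps": [
    [-0.5, 2, 0, 0, 0, 0, 1],
    [-0.9, 4, 0, 0, 0, 0, 1],
    [-1.4, 6, 0, 0, 0, 0, 1],
    [-1.8, 7.5, 0, 0, 0, 0, 1],
    [-2.1, 9, 0, 0, 0, 0, 1],
    [-2.4, 10, 0, 0, 0, 0, 1]
  ]
}}

```text
t: 8.45
eef_pos: [511.5, -19.4, 88.6]
eef_rot: [0.62, 0.784, -0.0, 0.003]
contact_force: [1.3, -7.2, 7.2]
gripper_width: -0.1
gripper_force: 3.0
```

```bash
python3 - <<'E'
from cell import arm
import pickle,numpy as np
x=arm.state();print(x["t"],x["eef_pos"].round(1),x["contact_force"].round(1),x["ft_torque"].round(2))
W=arm.snapshot("wrist");g=W["img"].astype(int).sum(2)
x=arm.state();print(x["t"],x["eef_pos"].round(1),x["contact_force"].round(1),x["ft_torque"].round(2))
a=pickle.load(open("s0.pkl","rb"))["top"]["img"].astype(int).sum(2)
s=arm.snapshot("top")["img"].astype(int).sum(2)
for r in(230,255):print(a[r,300:330].tolist(),s[r,300:330].tolist())
for r in(280,300):print(a[r,222:246].tolist(),s[r,222:246].tolist())
E
python3 chk.py
```

```text
8.45 [511.5 -19.4  88.6] [ 1.3 -7.2  7.2] [-1.38 -0.14  0.05]
8.5 [511.5 -19.3  88.6] [ 0.2 -5.9  7.1] [-1.26 -0.14  0.  ]
[98, 104, 104, 103, 100, 148, 275, 339, 338, 342, 331, 334, 349, 344, 348, 342, 340, 342, 338, 340, 346, 346, 354, 335, 339, 338, 341, 345, 325, 304] [124, 115, 119, 108, 154, 281, 364, 377, 363, 375, 369, 367, 378, 356, 374, 375, 381, 377, 355, 330, 331, 321, 317, 305, 299, 304, 258, 173, 142, 207]
[106, 111, 114, 109, 108, 98, 96, 95, 111, 102, 106, 160, 275, 344, 360, 354, 360, 354, 343, 346, 355, 353, 346, 355, 349, 344, 346, 342, 339, 337] [120, 107, 123, 118, 118, 114, 119, 121, 114, 122, 163, 290, 383, 388, 383, 391, 385, 379, 384, 387, 374, 341, 226, 147, 196, 244, 276, 295, 280, 273]
[268, 271, 275, 264, 271, 250, 193, 131, 122, 113, 116, 94, 105, 114, 121, 107, 106, 118, 116, 110, 101, 116, 117, 114] [361, 359, 356, 353, 357, 312, 211, 137, 95, 95, 84, 95, 113, 106, 112, 103, 96, 95, 104, 89, 100, 100, 94, 97]
[281, 292, 293, 281, 277, 290, 288, 301, 283, 256, 221, 171, 139, 112, 114, 96, 101, 105, 119, 104, 114, 109, 121, 114] [380, 377, 376, 384, 388, 385, 383, 384, 386, 349, 251, 143, 114, 106, 106, 104, 108, 104, 95, 85, 83, 101, 105, 95]
[36, 60, 47, 46, 164, 226, 200, 94, 90, 96, 97, 108] [78, 84, 91, 88, 78, 56, 35, 49, 98, 106, 110, 111]
[40, 38, 43, 55, 44, 50, 44, 161, 225, 199, 91, 80] [70, 62, 65, 44, 52, 58, 57, 54, 63, 37, 47, 78]
tip [[151, 153, 155, 146, 153, 121, 116, 119, 119, 119, 75, 57, 54, 46, 50, 56, 49, 48, 43, 54, 57, 45], [84, 93, 93, 90, 92, 113, 129, 123, 118, 54, 37, 37, 35, 50, 55, 48, 53, 35, 52, 63, 55, 50]]
8.6 [511.5 -19.3  88.6] [ 0.  -6.3  7.5] [-2.910e+00 -2.986e+01  1.920e+00 -1.782e+01 -1.380e+00  4.900e-01
 -2.000e-02]
```

The cover has moved about 2 mm and the z reading rose 1 mm. I'll press slightly deeper and keep pushing.

>>> {"fn": "servo_tool", "kwargs": {
  "steps": [
    [0, 0, -0.8, 0, 0, 0, 1],
    [0, 0, -1.5, 0, 0, 0, 1],
    [-0.2, 1, -1.5, 0, 0, 0, 1],
    [-0.5, 2, -1.5, 0, 0, 0, 1],
    [-0.5, 2, -1.5, 0, 0, 0, 1]
  ]
}}

```text
t: 9.1
eef_pos: [511.3, -18.0, 88.0]
eef_rot: [0.621, 0.784, 0.0, 0.003]
contact_force: [-1.7, -7.6, 14.2]
gripper_width: -0.1
gripper_force: 3.2
```

The z force jumped, with something stiff at that height once the tool was forward. The gripper's upper part is probably bearing on the plate's top edge. I'll back off, lift, and lean the tool 12° so that its body stays clear of the plate.

>>> {"fn": "servo_tool", "kwargs": {
  "steps": [
    [0.9, -4, 1, 0, 0, 0, 1],
    [1.9, -8, 2, 0, 0, 0, 1],
    [2.8, -12, 6, 0, 0, 0, 1],
    [2.8, -12, 12, 0, 0, 0, 1],
    [2.8, -12, 18, 0, 0, 0, 1],
    [2.2, -9.5, 18, 5.8, 1.4, 0, 1],
    [1.5, -6.5, 18, 11.7, 2.8, 0, 1],
    [1.5, -6.5, 18, 11.7, 2.8, 0, 1]
  ]
}}

```text
t: 9.9
eef_pos: [510.6, -25.0, 103.8]
eef_rot: [0.619, 0.778, 0.064, -0.081]
contact_force: [-0.1, -1.1, 0.2]
gripper_width: 0.1
gripper_force: 0.0
```

```bash
python3 - <<'E'
from cell import arm
import pickle,numpy as np
a=pickle.load(open("s0.pkl","rb"));a,b=[a[k]["img"].astype(int).sum(2) for k in("top","side")]
s=arm.snapshot("top")["img"].astype(int).sum(2);S=arm.snapshot("side")["img"].astype(int).sum(2)
def edge(g,r,c0,c1,th):
    v=g[r,c0:c1].astype(float)
    m=(v.min()+v.max())/2;i=np.where(np.diff(np.sign(v-m))!=0)[0][0];return round(c0+i+(m-v[i])/(v[i+1]-v[i]),2)
print("cover edge",[(edge(a,r,298,320,0),edge(s,r,298,320,0)) for r in(230,240,250)])
print("caddy +y edge",[(edge(a,r,218,246,0),edge(s,r,218,246,0)) for r in(280,290,300)])
print("side cap",b[262:274,320].tolist(),S[262:274,320].tolist())
x=arm.state();print(x["t"],x["eef_pos"].round(1),x["contact_force"].round(1),x["ft_torque"].round(2))
E
```

```text
cover edge [(np.float64(305.59), np.float64(303.94)), (np.float64(308.02), np.float64(306.55)), (np.float64(310.43), np.float64(308.78))]
caddy +y edge [(np.float64(228.14), np.float64(228.22)), (np.float64(230.05), np.float64(230.17)), (np.float64(232.45), np.float64(232.41))]
side cap [36, 60, 47, 46, 164, 226, 200, 94, 90, 96, 97, 108] [90, 69, 32, 50, 54, 52, 135, 79, 100, 104, 104, 114]
10.0 [510.  -21.2 103.7] [-0.8 -0.5  0.4] [-0.18 -0.07 -0.03]
```

The caddy has not moved and the cover is 2.7 mm along, at the tooth. I'll press again with the leaned tool.

>>> {"fn": "servo_tool", "kwargs": {
  "steps": [
    [0, 0, -3, 0, 0, 0, 1],
    [0, 0, -6, 0, 0, 0, 1],
    [0, 0, -8, 0, 0, 0, 1],
    [0, 0, -10, 0, 0, 0, 1],
    [0, 0, -11, 0, 0, 0, 1],
    [0, 0, -12, 0, 0, 0, 1],
    [0, 0, -12, 0, 0, 0, 1]
  ]
}}

```text
t: 10.7
eef_pos: [510.2, -20.2, 92.3]
eef_rot: [0.616, 0.78, 0.065, -0.083]
contact_force: [-1.1, 1.3, 3.7]
gripper_width: 0.1
gripper_force: 1.7
```

>>> {"fn": "servo_tool", "kwargs": {
  "steps": [
    [0, 0, -2, 0, 0, 0, 1],
    [0, 0, -4, 0, 0, 0, 1],
    [0, 0, -5.5, 0, 0, 0, 1],
    [0, 0, -6.5, 0, 0, 0, 1],
    [0, 0, -7, 0, 0, 0, 1],
    [0, 0, -7, 0, 0, 0, 1]
  ]
}}

```text
t: 11.3
eef_pos: [510.5, -20.4, 88.4]
eef_rot: [0.616, 0.78, 0.066, -0.083]
contact_force: [-7.4, -0.7, 24.7]
gripper_width: 0.0
gripper_force: 12.5
```

The catch is fully down and bottomed at a reading of about 88.5. I'll ease off to just above the bottom.

>>> {"fn": "servo_tool", "kwargs": {
  "steps": [
    [0, 0, 2, 0, 0, 0, 1],
    [0, 0, 4, 0, 0, 0, 1],
    [0, 0, 4, 0, 0, 0, 1]
  ]
}}

```text
t: 11.6
eef_pos: [510.3, -20.2, 90.0]
eef_rot: [0.616, 0.78, 0.066, -0.083]
contact_force: [-2.7, 1.0, 6.7]
gripper_width: -0.2
gripper_force: 3.2
```

```bash
python3 chk.py; python3 - <<'E'
from cell import arm
from scipy.spatial.transform import Rotation as R
x=arm.state();print(R.from_quat(x["eef_rot"]).as_matrix().round(3).tolist())
E
```

```text
[36, 60, 47, 46, 164, 226, 200, 94, 90, 96, 97, 108] [108, 84, 93, 89, 58, 62, 46, 55, 102, 111, 114, 118]
[40, 38, 43, 55, 44, 50, 44, 161, 225, 199, 91, 80] [114, 103, 83, 73, 44, 38, 40, 58, 44, 43, 56, 91]
tip [[49, 52, 101, 154, 186, 113, 59, 52, 56, 46, 40, 56, 122, 160, 256, 223, 109, 53, 54, 53, 60, 56], [53, 37, 44, 113, 93, 87, 51, 47, 44, 51, 59, 188, 258, 269, 263, 182, 73, 48, 49, 58, 58, 50]]
11.65 [510.3 -20.2  89.8] [-2.4  1.1  6.2] [ 4.200e-01 -3.356e+01  5.560e+00 -1.933e+01 -3.200e-01 -5.000e-01
  1.000e-02]
[[-0.227, 0.973, -0.048], [0.951, 0.232, 0.204], [0.21, 0.0, -0.978]]
```

Spring force is 6.5 N, about 8 mm down. Now pushing.

>>> {"fn": "servo_tool", "kwargs": {
  "steps": [
    [-0.5, 2, 0, 0, 0, 0, 1],
    [-0.9, 4, 0, 0, 0, 0, 1],
    [-1.4, 6, 0, 0, 0, 0, 1],
    [-1.9, 8, 0, 0, 0, 0, 1],
    [-2.3, 10, 0, 0, 0, 0, 1],
    [-2.8, 12, 0, 0, 0, 0, 1]
  ]
}}

```text
t: 12.25
eef_pos: [509.9, -12.1, 90.1]
eef_rot: [0.617, 0.78, 0.065, -0.079]
contact_force: [1.3, -5.2, 5.2]
gripper_width: 0.1
gripper_force: 3.1
```

>>> {"fn": "servo_tool", "kwargs": {
  "steps": [
    [-0.2, 1, -0.4, 0, 0, 0, 1],
    [-0.5, 2, -0.8, 0, 0, 0, 1],
    [-0.7, 3, -0.8, 0, 0, 0, 1]
  ]
}}

```text
t: 12.55
eef_pos: [509.5, -9.3, 89.4]
eef_rot: [0.617, 0.78, 0.065, -0.078]
contact_force: [0.4, -4.9, 6.8]
gripper_width: -0.2
gripper_force: 3.7
```

```bash
cat > cov.py <<'E'
from cell import arm
import pickle,numpy as np
a=pickle.load(open("s0.pkl","rb"))["top"]["img"].astype(int).sum(2)
s=arm.snapshot("top")["img"].astype(int).sum(2)
def edge(g,r,c0,c1):
    v=g[r,c0:c1].astype(float);m=220 if c0>246 else (v.min()+v.max())/2
    i=np.where(np.diff(np.sign(v-m))!=0)[0][0];return float(c0+i+(m-v[i])/(v[i+1]-v[i]))
print("cover mm",[round((edge(a,r,247,320)-edge(s,r,247,320))*1.68,1) for r in(230,240,250)])
print("caddy px",[round(edge(a,r,218,246)-edge(s,r,218,246),2) for r in(280,290,300)])
x=arm.state();print(x["t"],x["eef_pos"].round(1),x["contact_force"].round(1),x["ft_torque"].round(2))
E
python3 cov.py
```

```text
cover mm [3.0, 2.7, 3.4]
caddy px [-0.1, -0.08, 0.32]
12.6 [509.5  -9.2  89.4] [ 0.7 -5.3  5.6] [-1.09 -0.17  0.09]
```

>>> {"fn": "servo_tool", "kwargs": {
  "steps": [
    [-0.2, 1, 0, 0, 0, 0, 1],
    [-0.5, 2, 0, 0, 0, 0, 1],
    [-0.7, 3, 0, 0, 0, 0, 1],
    [-0.9, 4, 0, 0, 0, 0, 1]
  ]
}}

```text
t: 13.0
eef_pos: [508.8, -6.2, 89.4]
eef_rot: [0.618, 0.78, 0.065, -0.078]
contact_force: [1.8, -6.9, 7.3]
gripper_width: -0.3
gripper_force: 4.0
```

```bash
python3 cov.py
```

```text
cover mm [5.6, 6.1, 6.8]
caddy px [0.21, -0.11, 0.34]
13.05 [508.7  -6.   89.4] [ 0.6 -6.9  6.6] [-1.47 -0.18  0.03]
```

The cover is sliding past the tooth (6 mm) and the caddy is still. Continuing.

>>> {"fn": "servo_tool", "kwargs": {
  "steps": [
    [-0.5, 2, 0, 0, 0, 0, 1],
    [-0.9, 4, 0, 0, 0, 0, 1],
    [-1.4, 6, 0, 0, 0, 0, 1],
    [-1.9, 8, 0, 0, 0, 0, 1],
    [-2.3, 10, 0, 0, 0, 0, 1],
    [-2.8, 12, 0, 0, 0, 0, 1]
  ]
}}

```text
t: 13.65
eef_pos: [505.8, 5.9, 89.4]
eef_rot: [0.618, 0.78, 0.065, -0.078]
contact_force: [0.6, -7.4, 6.8]
gripper_width: -0.2
gripper_force: 4.1
```

```bash
python3 cov.py
```

```text
cover mm [18.2, 17.8, 18.6]
caddy px [-0.19, 0.07, 0.3]
13.7 [505.7   6.3  89.4] [ 0.3 -6.4  6.5] [-1.42 -0.13  0.  ]
```

>>> {"fn": "servo_tool", "kwargs": {
  "steps": [
    [-0.7, 3, 0.5, 0, 0, 0, 1],
    [-1.6, 7, 1, 0, 0, 0, 1],
    [-2.5, 11, 1.5, 0, 0, 0, 1],
    [-3.5, 15, 1.5, 0, 0, 0, 1],
    [-4.4, 19, 1.5, 0, 0, 0, 1],
    [-5.4, 23, 1.5, 0, 0, 0, 1],
    [-6.3, 27, 1.5, 0, 0, 0, 1],
    [-7.3, 31, 1.5, 0, 0, 0, 1],
    [-8.2, 35, 1.5, 0, 0, 0, 1],
    [-9.2, 39, 1.5, 0, 0, 0, 1]
  ]
}}

```text
t: 14.7
eef_pos: [495.0, 48.6, 89.9]
eef_rot: [0.617, 0.78, 0.065, -0.081]
contact_force: [2.8, -4.1, 3.0]
gripper_width: -0.2
gripper_force: 2.1
```

```bash
python3 cov.py
```

```text
cover mm [61.0, 61.3, 62.0]
caddy px [0.35, 0.07, 0.43]
14.75 [494.7  49.6  89.9] [ 2.4 -3.4  2.4] [-0.87 -0.56 -0.07]
```

>>> {"fn": "servo_tool", "kwargs": {
  "steps": [
    [-0.7, 3, 0.5, 0, 0, 0, 1],
    [-1.4, 6, 1, 0, 0, 0, 1],
    [-2.1, 9, 1, 0, 0, 0, 1],
    [-2.8, 12, 1, 0, 0, 0, 1],
    [-3.5, 15, 1, 0, 0, 0, 1],
    [-4.2, 18, 1, 0, 0, 0, 1],
    [-4.7, 20, 1, 0, 0, 0, 1]
  ]
}}

```text
t: 15.45
eef_pos: [489.2, 68.7, 90.3]
eef_rot: [0.616, 0.781, 0.064, -0.082]
contact_force: [2.4, -7.1, -2.0]
gripper_width: 0.3
gripper_force: 3.5
```

```bash
python3 cov.py
```

```text
cover mm [80.9, 81.2, 81.7]
caddy px [0.39, 0.22, 0.28]
15.5 [489.2  68.6  90.3] [ 3.  -2.6 -2.3] [-1.13 -0.51 -0.08]
```

>>> {"fn": "servo_tool", "kwargs": {
  "steps": [
    [-0.2, 1, 0, 0, 0, 0, 1],
    [-0.5, 2, 0, 0, 0, 0, 1],
    [-0.7, 3, 0, 0, 0, 0, 1],
    [-0.8, 3.5, 0, 0, 0, 0, 1],
    [-0.8, 3.5, 0, 0, 0, 0, 1]
  ]
}}

```text
t: 16.0
eef_pos: [489.2, 68.7, 90.3]
eef_rot: [0.617, 0.78, 0.063, -0.08]
contact_force: [3.1, -9.1, -0.7]
gripper_width: -0.1
gripper_force: 5.1
```

```bash
python3 cov.py
```

```text
cover mm [81.1, 81.2, 81.5]
caddy px [0.28, 0.22, 0.38]
16.05 [489.2  68.8  90.3] [ 2.2 -9.7 -1.1] [-2.33 -0.73 -0.02]
```

Motion has stopped with the force rising to 9.7 N, which looks like the end stop. One slightly firmer nudge to confirm, then I'll retreat and check the result.

>>> {"fn": "servo_tool", "kwargs": {
  "steps": [
    [-0.2, 1, 0, 0, 0, 0, 1],
    [-0.4, 1.8, 0, 0, 0, 0, 1],
    [-0.4, 1.8, 0, 0, 0, 0, 1]
  ]
}}

```text
t: 16.35
eef_pos: [489.3, 68.8, 90.3]
eef_rot: [0.618, 0.78, 0.063, -0.078]
contact_force: [3.3, -13.0, -0.6]
gripper_width: 0.1
gripper_force: 6.6
```

>>> {"fn": "servo_tool", "kwargs": {
  "steps": [
    [0.7, -3, 0, 0, 0, 0, 1],
    [1.6, -7, 0, 0, 0, 0, 1],
    [2.8, -12, 3, 0, 0, 0, 1],
    [2.8, -12, 12, 0, 0, 0, 1],
    [2.8, -12, 30, 0, 0, 0, 1],
    [2.8, -12, 70, 0, 0, 0, 1],
    [2.8, -12, 115, 0, 0, 0, 1],
    [-30, -12, 150, 0, 0, 0, 1],
    [-70, -12, 160, 0, 0, 0, 1],
    [-90, -12, 160, 0, 0, 0, 1]
  ]
}}

```text
t: 17.35
eef_pos: [396.4, 63.2, 253.2]
eef_rot: [0.616, 0.781, 0.067, -0.082]
contact_force: [0.5, -0.4, -0.1]
gripper_width: 0.3
gripper_force: 0.0
```

```bash
python3 - <<'E'
from cell import arm
import cv2,pickle,numpy as np
from h import *
d={n:arm.snapshot(n) for n in("top","side")};pickle.dump(d,open("s9.pkl","wb"))
a=pickle.load(open("s0.pkl","rb"))
print("side cap s0",a["side"]["img"].astype(int).sum(2)[262:274,[320,326]].T.tolist());print(d["side"]["img"].astype(int).sum(2)[262:274,[320,326]].T.tolist())
for n,im in(("s0",a["top"]),("s9",d["top"])):
    g=im["img"].astype(int);m=((g.min(2)>80)&(g.max(2)-g.min(2)<45)).astype(np.uint8)
    m[:200]=0;m[320:]=0;m[:,:222]=0;m[:,395:]=0
    k,l,st,_=cv2.connectedComponentsWithStats(cv2.morphologyEx(m,2,np.ones((5,5),np.uint8)))
    i=1+st[1:,4].argmax();c=max(cv2.findContours((l==i).astype(np.uint8),0,1)[0],key=cv2.contourArea)
    print(n,st[i].tolist(),cv2.boxPoints(cv2.minAreaRect(c)).round(1).tolist())
E
python3 cov.py
```

```text
side cap s0 [[36, 60, 47, 46, 164, 226, 200, 94, 90, 96, 97, 108], [40, 38, 43, 55, 44, 50, 44, 161, 225, 199, 91, 80]]
[[85, 75, 69, 42, 179, 238, 212, 98, 94, 107, 99, 112], [85, 89, 86, 90, 82, 71, 50, 175, 241, 218, 104, 87]]
s0 [303, 200, 83, 67, 3723] [[301.8999938964844, 213.60000610351562], [372.3999938964844, 197.60000610351562], [386.70001220703125, 260.29998779296875], [316.1000061035156, 276.3999938964844]]
s9 [257, 209, 82, 69, 3754] [[255.6999969482422, 224.5], [325.5, 207.89999389648438], [340.6000061035156, 271.5], [270.70001220703125, 288.1000061035156]]
cover mm [81.9, 82.0, 81.7]
caddy px [0.27, 0.18, 0.24]
17.5 [397.2  63.4 251.6] [0.8 0.2 0.4] [-0.27 -0.07  0.04]
```

```bash
python3 - <<'E'
from cell import arm
import pickle
from h import *
a=pickle.load(open("s0.pkl","rb"));s=a["top"]
for p,q in(((301.9,213.6),(255.7,224.5)),((316.1,276.4),(270.7,288.1)),((386.7,260.3),(340.6,271.5)),((372.4,197.6),(325.5,207.9))):
    print(np.linalg.norm(onz(s,p,108)-onz(s,q,108)).round(1), end=' ')
print("cover len",np.linalg.norm(onz(s,(301.9,213.6),108)-onz(s,(372.4,197.6),108)).round(1))
b=pickle.load(open("s9.pkl","rb"))
# bystanders and caddy: changed pixels outside arm/cover
for k,n in(("bowl",(slice(160,245),slice(400,485))),("jar",(slice(150,215),slice(210,275))),("scoop",(slice(260,360),slice(125,200))),("brush",(slice(168,192),slice(285,395)))):
    x,y=[cv2.cvtColor(v["top"]["img"][n],cv2.COLOR_RGB2GRAY).astype(np.float32) for v in(a,b)]
    print(k,np.round(cv2.phaseCorrelate(x,y),2).tolist() if False else cv2.phaseCorrelate(x,y))
E
```

```text
83.5 80.8 82.5 85.3 cover len 128.2
bowl ((-0.04531493376404683, 0.0026638425480314254), 1.0039153129671827)
jar ((0.01754764636385886, -0.05850451174112692), 0.9455801277984808)
scoop ((0.6240367722885054, -0.08563702403311169), 0.8987250569661458)
brush ((0.010934325373696652, 0.03374248208682573), 1.0200651082727643)
```

The measured travel of 83±2 mm agrees with the solid stop. The catch is back up, the caddy and bystanders are in place, and the robot is clear. Handing in.

```bash
python3 -c "
from cell import arm
print(arm.finish_job())"
```

```text
the job is handed in; nothing more can be done
None
```

The job is handed in at about 17.5 s: the cover is open to its stop (measured travel 83 ± 2 mm against the 85 mm stated), the catch is back up behind it, and the caddy and bystanders show no real movement in the top view. On the way, a first try with the tool upright got only about 3 mm, and a press with the tool leaned bottomed the catch at about 25 N before I eased off; the push that opened it peaked at 13 N at the stop.

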